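# Couple the keyed stirrer spindle to the bench drive

## Task

Turn the captive hex nut on the blue drive unit about a quarter turn counterclockwise, so that its dust shutter is well clear of the hub, then take from the rack the spindle with the pointed bar handle and put it in the hub, turning it until its key slips into the keyway. Push it fully home against the spring, flange down on the hub, and finish while still gripping the handle and holding it pressed home: do not let go, the spring would lift it. Leave the other two spindles, the beaker and the bottle where they are.

Things in the scene. Friction and masses are not known exactly. Their poses are not given: they have to be found in the camera images.
- drive: Drive unit: blue box 160 (x) x 190 (y) x 85 mm high, white front panel, fixed. Origin: centre of its underside. Steel hub at (-10, -35) mm in its flat top, nut axis at (-10, +32) mm. A thin aluminium ring (60 mm inside, 72 mm outside) stands 2 mm proud of the top round the hub.
- nut (a point): Centre of the captive steel hex nut on the drive: 30 mm across flats, 30 mm tall, centre 24 mm above the drive's top. One piece with the shutter below it (whose upper face is 9 mm above the drive's top); both turn about the vertical. x axis: normal to one pair of flats (others every 60 degrees); -y axis: along the shutter.
- shutter (a joint): Angle of nut and shutter (rad), 0 to 1.7, friction 0.12 N m, stays where left. At 0 the shutter, an aluminium arm ending in a 44 mm disc 67 mm from the nut axis, covers the hub; starts at 0 to 0.25. Grows counterclockwise seen from above; beyond 1.0 the disc is well clear of hub and flange.
- hub_mouth (a point): Centre of the mouth of the hub's vertical 22.5 mm bore, flush with the drive's top, 85 mm above the bench; z up. In +x of this frame an 11 mm wide keyway, open at the top, runs the whole length and reaches 17.5 mm from the axis. The hub disc (58 mm) turns only stiffly (0.4 N m); it starts with the keyway up to 1.3 rad either way of world x.
- seat (a joint): Travel (m) of the spring seat, a brass disc inside the bore, 40 mm below the mouth when free (0), growing downward. The shaft's tip meets it first and pushes it; when the spindle's flange lies on the hub it reads about 0.010. Spring: 4.5 N at 0, about 10.5 N at 0.010.
- spindle: Keyed steel spindle, 0.18 to 0.28 kg. Origin: tip centre; z up the shaft. Shaft 20 mm, tip coned to 10 mm over 10 mm. Key on +x: 8 mm wide, out to 15 mm from the axis, 14 to 40 mm above the tip, so 14 mm enter before the key rides on the hub. Flange 46 mm, 6 mm thick, underside 50 mm up; above it a 12 mm neck and the handle. Starts loose and upright in a rack hole, flange on the rack.
- spindle_handle (a point): Centre of the black bar handle, on the shaft's axis 88 mm above the tip. The handle is 40 mm tall, 22 mm thick (y, flat parallel sides) and runs from -20 to +25 mm along x; its +x end is pointed (a 90 degree nose beyond x = +14 mm), its -x end square. The key lies on the same side as the pointed end.
- rack: White plastic rack block, 90 (x) x 290 (y) x 62 mm high, fixed; origin at the centre of its underside. Three round holes of 35 mm, 56 mm deep, at y = -90, 0 and +90 mm, each with a spindle in it, in any order.
- round_spindle: Same steel shaft and flange as the keyed spindle but no key; it does not belong in the hub. Loose, stands in another hole of the rack. Origin: centre of the shaft's lower tip, 50 mm below the underside of the flange; z up. Leave it in the rack. Its handle is a round black knob, 38 mm across and 38 mm tall.
- hex_spindle: Same steel shaft and flange as the keyed spindle but no key; it does not belong in the hub. Loose, stands in another hole of the rack. Origin: centre of the shaft's lower tip, 50 mm below the underside of the flange; z up. Leave it in the rack. Its handle is a black hexagonal knob, 30 mm across flats, 30 mm tall.
- beaker: Empty glass beaker, 72 mm across, 90 mm tall, standing loose beyond the work area. Origin: centre of its underside. Leave it.
- amber_bottle: Amber glass bottle with a blue cap, 66 mm across, 150 mm tall, standing loose beyond the work area. Origin: centre of its underside. Leave it.
Things that resemble listed ones, but are neither listed nor needed, are in the scene too. What is shaped like the spindle but purple or yellow is not meant.

How it is judged:
By the outcome, as a careful person would: the job done as asked, in the order asked, and still so for the second after the job is handed in, while the arm keeps its last pose, push and grip.
It also fails if it takes over 64 s, if anything falls off the work surface, if the arm or the gripper's body presses on something with over 40 N, if the wrist force passes 120 N, or if a joint passes its speed limit or range.

## Robot

A 6-joint arm with a two-finger parallel gripper is mounted at the origin on the work surface. World frame = base frame: x ahead of the robot, y to its left, z up, the work surface at z = 0. Lengths are in m, angles in rad, forces in N, time in s.
With the tool pointing down it reaches from about 0.25 to 0.725 m from the base axis. Payload 4 kg.
Tool frame: the origin (TCP) lies midway between the tips of the shut fingers; the grasp point (between the pads) lies 19 mm behind it (bot.hold_point_z is the distance from the TCP to the grasp point, in m); z points along the fingers, y is the direction in which the jaws open and shut (so a half turn about z gives the same grasp; the last joint's range is limited). The gripper opens to 85 mm and grips with 20 to 120 N. Pads are 22 mm wide; open, the fingers measure 114 mm over their backs; the gripper's body (76 mm by 85 mm) begins 54 mm behind the grasp point. The pads swing forward as they close: fully open they stand 13 mm farther back than shut.
Start: joints at [1.198, 0.241, 0.005, 1.335, 0, 1.571], TCP at [0.182, 0.466, 0.231] pointing down, gripper open.
Joint ranges: [-2.72, 2.72], [-1.05, 1.87], [-1.09, 1.28], [-1.99, 2.15], [-1.42, 1.44], [-3.14, 3.14]. Speed limits (rad/s): [2.79, 2.79, 3.14, 3.14, 3.14, 3.14].

## Interface

Orientations are given as a unit quaternion [x, y, z, w].
In Python, from workcell import status, viewer, order, bot gives the robot as it stands.
- The arm moves only by the tool servo_tool, never from a script. Its argument "increments" is a list of rows, each a list of 3 entries, a list of its own where there are three numbers: the closure in counts, from 0 (fully open) to 255 (shut), then the shift along the tool's x, y, z in mm, then the turn about the tool's z in degrees. A call has exactly 10 rows; each row shifts and turns the commanded pose from where the row before left it, along the tool's axes as they then stand; what a row does not reach is not made up. A row lasts 1/10 s, in which the tool goes at most 50 mm and 8.59 degrees, less where a joint would pass 70% of its speed; a pose out of reach is approached as far as the arm can. A call is refused whole if a number of a shift passes 50 or a number of a turn 8.59, either way. A call with a gripper value outside its range is refused whole. The fingers move at their own pace and stop on an object; the grip force is fixed at half the most. Time passes only in rows, so rows that do not move let the fingers close, or fill a call up. It gives the time, the measured TCP pose, the force and the opening at its end, in the units of the state.
- status.get_obs(): the state, without advancing time (a new reading comes with each control period).
- viewer.camera(name): name is "scene" or "top" or "wrist"; returns (picture, depth): 384x512x3 uint8, red, green, blue; 384x512 float32, m along the optical axis (not along the pixel's ray), 0 where there is no reading.
- viewer.get_calibration(name): a dict with "K" (3x3 intrinsics, pixels), "position" and "orientation" of the camera in the world. Camera axes: x right, y up, looking along -z (the intrinsics and any distortion apply to the point x, -y, -z); pixel columns grow to the right and rows downward; lengths in m; the calibration is good to about 2 mm. The wrist camera is an equidistant fisheye: a pixel r from the principal point sees the ray r / f radians off the axis. A picture is of the moment at which its call begins: read the wrist's pose just before it. get_calibration takes no time and is no camera call; for the wrist camera it gives the pose at the moment of the call.
- order.job_done(): hands the job in, once; it reports no verdict.
The state is a dict: "clock": time; "joint_pos": joint angles; "joint_vel": joint speeds; "tau": joint torques, N m; "eef_pos": TCP position; "tool_rot": TCP orientation; "ft_force": force on the tool from outside, world axes, zero at the start; "ft_torque": the same for the moment, N m; "grip_width": finger opening in m.
Only numpy, scipy, OpenCV 4.12 (cv2) and the standard library are available. Lean on these libraries where they do the work, as an engineer would, in place of code of your own. Each camera call takes 0.05 s, during which the arm holds its last target.

## Working session

There is one attempt and no reset: what is moved stays moved. The work goes in short steps, Python scripts to look and compute and a tool call to move; the robot and the scene stay as the last step left them, time stands still between calls to the robot, and variables do not carry over. Pictures are saved under pics/ and viewed, and the job is handed in when it is done.

Besides the shell and the picture viewer there is one more tool, called by a JSON object that holds its "method" and its "body". servo_tool: Moves the arm, as the interface text tells. Its arguments: {"type":"object","properties":{"increments":{"type":"array","items":{"type":"array"}}},"required":["increments"]}

```bash
ls; mkdir -p pics
cat > h.py <<'E'
import numpy as np, cv2
from workcell import status, viewer, order, bot
from scipy.spatial.transform import Rotation as R
def snap(n,fn):
    im,d=viewer.camera(n); c=viewer.get_calibration(n)
    np.savez('pics/'+fn+'.npz',im=im,d=d,K=c['K'],p=c['position'],q=c['orientation'])
    cv2.imwrite('pics/'+fn+'.png',im[...,::-1]); return im,d,c
def load(fn): return np.load('pics/'+fn+'.npz')
def cloud(fn):
    z=load(fn);d=z['d'];K=z['K'];v,u=np.mgrid[:d.shape[0],:d.shape[1]]
    P=np.stack([(u-K[0,2])/K[0,0]*d,-(v-K[1,2])/K[1,1]*d,-d],-1)
    return P@R.from_quat(z['q']).as_matrix().T+z['p']
def onplane(fn,u,v,zw):
    z=load(fn);K=z['K'];r=R.from_quat(z['q']).apply([(u-K[0,2])/K[0,0],-(v-K[1,2])/K[1,1],-1])
    return z['p']+r*(zw-z['p'][2])/r[2]
def crop(fn,u0,v0,u1,v1,s,out):
    im=cv2.imread('pics/'+fn+'.png')[v0:v1,u0:u1]
    cv2.imwrite('pics/'+out+'.png',cv2.resize(im,None,fx=s,fy=s,interpolation=cv2.INTER_CUBIC))
E
python3 - <<'E'
from h import *
o=status.get_obs();print(o, bot.hold_point_z)
for n in('scene','top','wrist'):
    im,d,c=snap(n,n+'0');print(n,c,d[d>0].min(),d.max())
E
```

```text
pics
{'clock': 0.0, 'joint_pos': array([1.19798223e+00, 2.41410424e-01, 3.76168434e-03, 1.33519188e+00,
       1.47315776e-05, 1.57080612e+00]), 'joint_vel': array([ 0.00096662, -0.00031852, -0.00084993,  0.00069934,  0.00036258,
       -0.00053115]), 'tau': array([ 1.20916768e-03, -3.72313356e+01,  2.52410156e+01,  1.68952032e-02,
        1.80220686e-04, -9.54965174e-07]), 'eef_pos': array([0.18189219, 0.46508581, 0.23042852]), 'tool_rot': array([ 1.85334112e-01,  9.82675034e-01, -1.00307247e-03, -1.96666549e-04]), 'ft_force': array([-0.09795932,  0.04944017,  0.22048488]), 'ft_torque': array([-0.01138973,  0.01092031, -0.02362304]), 'grip_width': 0.08530161611985099} 0.0187
scene {'K': array([[366.59374458,   0.        , 252.13636722],
       [  0.        , 366.59374458, 190.14554784],
       [  0.        ,   0.        ,   1.        ]]), 'position': array([0.99468926, 0.07184899, 0.77206511]), 'orientation': array([0.156191  , 0.22183435, 0.7979397 , 0.53822498])} 0.5720169 2.6568766
top {'K': array([[424.19468305,   0.        , 248.76563494],
       [  0.        , 424.19468305, 202.26531003],
       [  0.        ,   0.        ,   1.        ]]), 'position': array([ 0.45655533, -0.07229972,  0.9962508 ]), 'orientation': array([-0.07637064,  0.0524968 ,  0.70407241, -0.70405515])} 0.862738 1.9278435
wrist {'K': array([[297.31863964,   0.        , 249.4816601 ],
       [  0.        , 297.31863964, 195.44758298],
       [  0.        ,   0.        ,   1.        ]]), 'position': array([0.10469913, 0.49535357, 0.3737009 ]), 'orientation': array([-0.13439144, -0.09032432,  0.55652389,  0.81489975])} 0.0556693 0.98937434
```

View pics/top0.png

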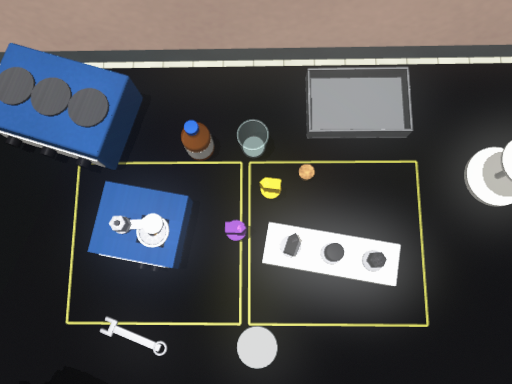

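View pics/scene0.png

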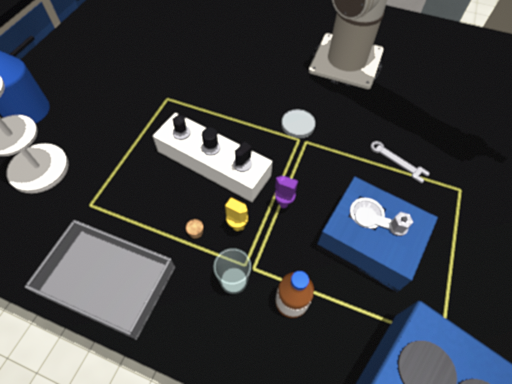

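View pics/wrist0.png

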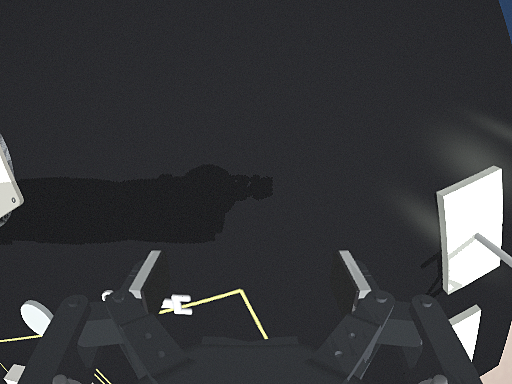

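The top picture shows the drive at about (140,225), with its nut at (121,223), and the rack at (332,254). The pointed bar handle is at about (291,243). The scene picture agrees with this layout. Next I'll enlarge both areas.

Run:
```python
from h import *
crop('top0',80,175,200,275,6.5,'c1');crop('top0',255,215,405,290,5,'c2');crop('scene0',310,170,450,290,5.5,'c3');crop('scene0',145,100,285,205,5.5,'c4')
C=cloud('top0')
z=C[...,2]
for n,m in (('driveTop',(abs(z-.085)<.004)),('rackTop',(abs(z-.062)<.004))):
    v,u=np.where(m); 
    sel=(u>85)&(u<195)&(v>175)&(v<275) if n=='driveTop' else (u>255)&(u<405)&(v>215)&(v<290)
    P=C[v[sel],u[sel]]; print(n,len(P),np.median(P[:,2]))
    r=cv2.minAreaRect((P[:,:2]*1000).astype(np.float32));print(r)
for n,(u,v) in dict(nut=(121,223),hdl=(291,243),rnd=(333,252),hex=(374,259)).items(): print(n,C[v-2:v+3,u-2:u+3].mean((0,1)))
```

```text
driveTop 5342 0.08453459827226212
((578.8023681640625, 201.93258666992188), (191.3009033203125, 160.28848266601562), 79.54650115966797)
rackTop 4359 0.06147846917441446
((515.5782470703125, -219.22837829589844), (290.47613525390625, 90.20704650878906), 80.13614654541016)
nut [0.57432941 0.22533777 0.12361531]
hdl [ 0.53289345 -0.12963468  0.11900921]
rnd [ 0.51463532 -0.2153693   0.11706464]
hex [ 0.50092153 -0.30009596  0.10872239]
```

```bash
echo
```

```text
(no output)
```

View pics/c1.png

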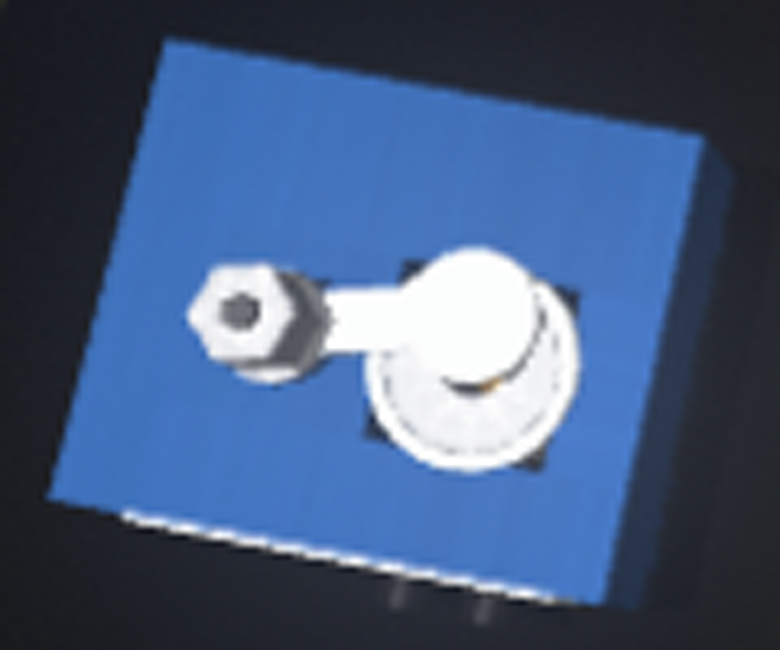

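View pics/c2.png

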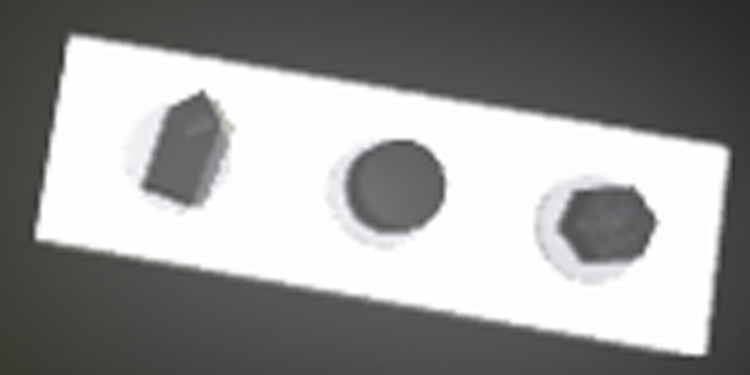

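View pics/c3.png

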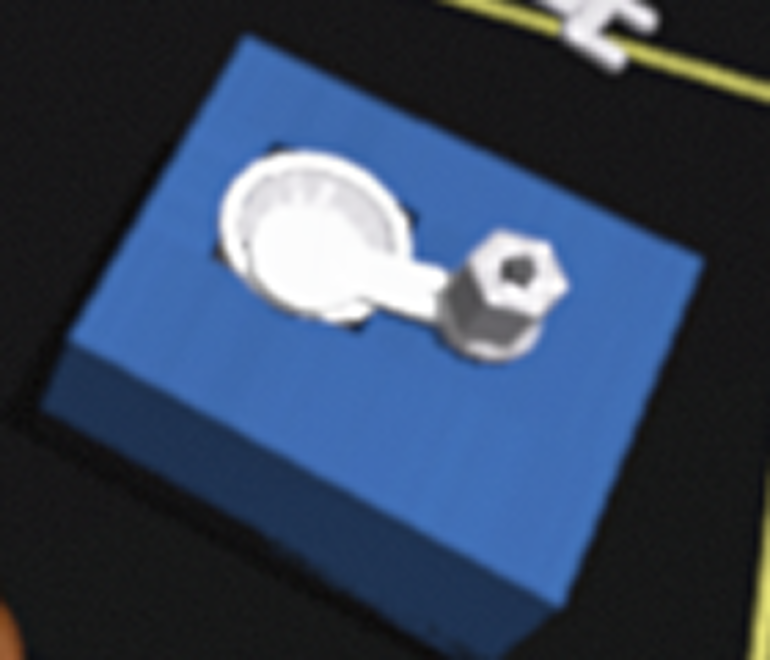

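View pics/c4.png

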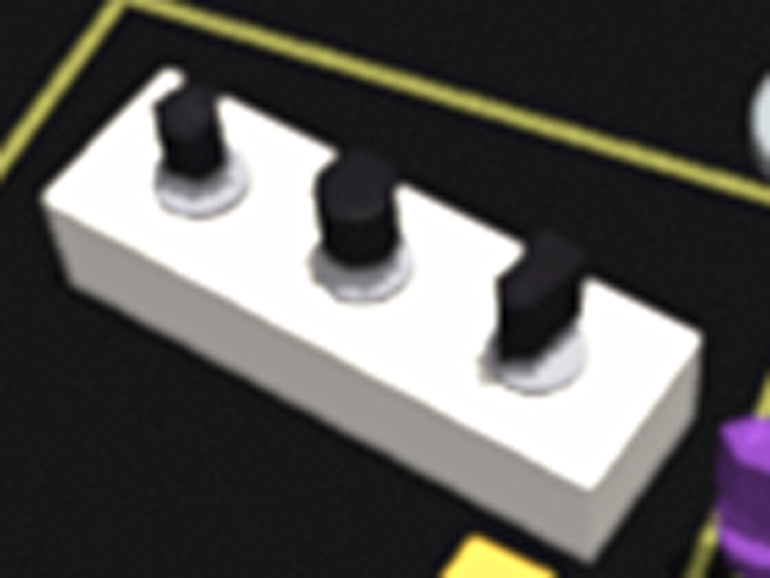

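```bash
cat >> h.py <<'E'
def go(tx,ty,tz,az=None,o=None):
    o=o or status.get_obs(); M=R.from_quat(o['tool_rot']).as_matrix()
    d=M.T@(np.array([tx,ty,tz])-o['eef_pos'])*1000
    a=np.degrees(np.arctan2(M[1,0],M[0,0]))
    t=None
    if az is not None: t=-((az-a+180)%360-180)
    print('pos',o['eef_pos'].round(4),'xaz',a.round(2),'tilt',M[:,2].round(3),'j6',np.degrees(o['joint_pos'][5]).round(1),'t',round(o['clock'],2)); print('shift',d.round(1),'turn(tool z)',t)
def wray(fn,u,v,zw):
    z=load(fn);K=z['K'];x=(u-K[0,2])/K[0,0];y=(v-K[1,2])/K[1,1];r=np.hypot(x,y);s=np.sin(r)/r if r>1e-9 else 1
    d=R.from_quat(z['q']).apply([x*s,-y*s,-np.cos(r)]);return z['p']+d*(zw-z['p'][2])/d[2]
E
python3 - <<'E'
from h import *
yaw=np.radians(79.5465-90);c,s=np.cos(yaw),np.sin(yaw)
f=lambda x,y:np.array([578.8+c*x-s*y,201.93+s*x+c*y])
n=f(-10,32);h=f(-10,-35);print('nut',n,'hub',h)
d=onplane('top0',80+475/6.5,175+315/6.5,.094);nt=onplane('top0',80+240/6.5,175+312/6.5,.124);print(d,nt)
a=np.degrees(np.arctan2(*(d[:2]*1000-n)[::-1]));print('shutter az',a,'theta0',a-(np.degrees(yaw)-90))
a=onplane('top0',255+204/5,215+92/5,.12)-onplane('top0',255+168/5,215+197/5,.12);print(a,np.degrees(np.arctan2(a[1],a[0])))
print(onplane('top0',255+186/5,215+144/5,.12))
go(n[0]/1000,n[1]/1000,.23,90)
E
```

```text
nut [574.77197446 235.2132542 ] hub [562.61566347 169.3252879 ]
[0.57721701 0.16530961 0.094     ] [0.57428896 0.23384228 0.124     ]
shutter az -87.99677198005308 theta0 12.456728019946922
[ 0.04315507 -0.01543856  0.        ] -19.68447583593965
[ 0.53116209 -0.13200793  0.12      ]
pos [0.182  0.4652 0.2306] xaz 158.64 tilt [-0.001 -0.001 -1.   ] j6 90.0 t 0.15
shift [-449.6  -71.1    0.7] turn(tool z) 68.63986342952785
```

{"method": "servo_tool", "body": {"increments": [[0,[-45,-7.1,0],0],[0,[-45,-7.1,0],0],[0,[-45,-7.1,0],0],[0,[-45,-7.1,0],0],[0,[-45,-7.1,0],0],[0,[-45,-7.1,0],0],[0,[-45,-7.1,0],0],[0,[-45,-7.1,0],0],[0,[-45,-7.1,0],0],[0,[-45,-7.1,0],0]]}}

```text
clock: 1.15
eef_pos: [0.5766, 0.2344, 0.2309]
tool_rot: [0.185, 0.983, -0.0, -0.0]
ft_force: [-0.2, 0.5, -0.5]
grip_width: 0.0854
```

{"method": "servo_tool", "body": {"increments": [[0,[0,0,0],8.3],[0,[0,0,0],8.3],[0,[0,0,0],8.3],[0,[0,0,0],8.3],[0,[0,0,0],8.3],[0,[0,0,0],8.3],[0,[0,0,0],8.3],[0,[0,0,0],8.5],[0,[0,0,0],0],[0,[0,0,0],0]]}}

```text
clock: 2.15
eef_pos: [0.5752, 0.2356, 0.2309]
tool_rot: [0.693, 0.721, -0.0, -0.0]
ft_force: [0.3, 0.1, -1.1]
grip_width: 0.0854
```

Run:
```python
from h import *
go(.5748,.2350,.23,92)
im,d,c=snap('wrist','w1'); snap('top','top1')
cv2.imwrite('pics/w1b.png',cv2.resize(im[...,::-1],(768,576)))
```

```text
pos [0.5752 0.2356 0.2309] xaz 92.21 tilt [-0.001 -0.    -1.   ] j6 110.1 t 2.15
shift [-0.5 -0.4  0.9] turn(tool z) 0.21416866739031093
```

View pics/w1b.png

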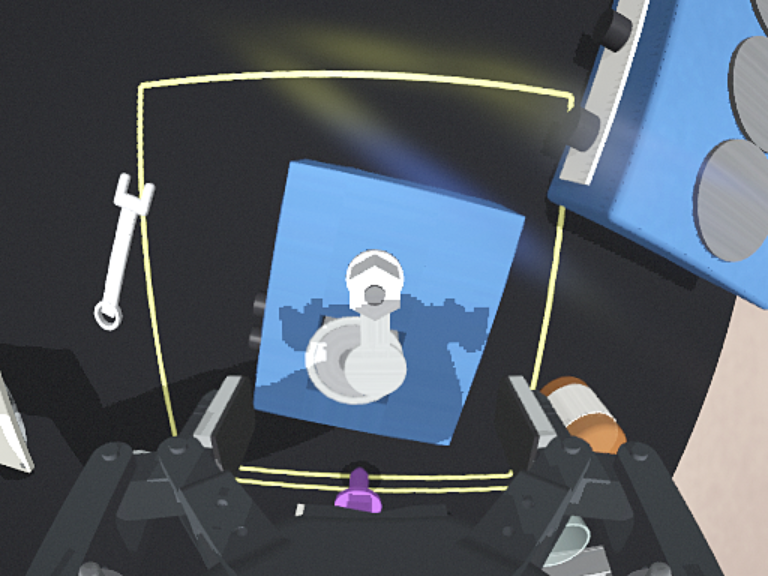

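The wrist picture shows the nut top at about (374,294) in the enlarged image. It sits midway between the fingers at 240 and 512, and the shutter arm runs straight down, so jaws and nut are aligned. Now I'll check the position by wrist ray.

Run:
```python
from h import *
a=wray('w1',374/1.5,294/1.5,.124); b=wray('w1',376/1.5,370/1.5,.094);print(a,b)
d=b-a;print(np.degrees(np.arctan2(d[1],d[0])))
go(a[0],a[1],.097,92)
```

```text
[0.57435394 0.23272513 0.124     ] [0.57828608 0.16548146 0.094     ]
-86.65338635916966
pos [0.5753 0.2356 0.2311] xaz 92.16 tilt [-0. -0. -1.] j6 110.1 t 2.25
shift [ -2.8  -1.  134.1] turn(tool z) 0.1590876193183135
```

{"method": "servo_tool", "body": {"increments": [[0,[-1.6,-0.8,14],-0.6],[0,[0,0,14],0],[0,[0,0,14],0],[0,[0,0,14],0],[0,[0,0,14],0],[0,[0,0,14],0],[0,[0,0,14],0],[0,[0,0,14],0],[0,[0,0,12],0],[0,[0,0,9],0]]}}

```text
clock: 3.25
eef_pos: [0.5743, 0.2339, 0.0973]
tool_rot: [0.69, 0.723, -0.0, -0.0]
ft_force: [0.2, -0.0, -0.2]
grip_width: 0.0854
```

{"method": "servo_tool", "body": {"increments": [[255,[0,0,0],0],[255,[0,0,0],0],[255,[0,0,0],0],[255,[0,0,0],0],[255,[0,0,0],0],[255,[0,0,0],0],[255,[0,0,0],0],[255,[0,0,0],0],[255,[0,0,0],0],[255,[0,0,0],0]]}}

```text
clock: 4.25
eef_pos: [0.5751, 0.2343, 0.0994]
tool_rot: [0.691, 0.723, 0.001, 0.0]
ft_force: [-1.2, -0.6, 5.1]
grip_width: 0.0287
```

Run:
```python
from h import *
o=status.get_obs();print(o['ft_force'],o['ft_torque'],o['grip_width']);go(.5745,.234,.097,93)
```

```text
[-1.18645645 -0.61324378  5.05980148] [-0.08089528  0.26754999 -0.00172093] 0.028674940352223944
pos [0.5751 0.2343 0.0994] xaz 92.64 tilt [ 0.002  0.001 -1.   ] j6 109.5 t 4.25
shift [-0.2 -0.6  2.4] turn(tool z) -0.35885250898815
```

{"method": "servo_tool", "body": {"increments": [[255,[0,0,0],-5],[255,[0,0,0],-7],[255,[0,0,0],-7],[255,[0,0,0],-7],[255,[0,0,0],-7],[255,[0,0,0],-7],[255,[0,0,0],-7],[255,[0,0,0],-7],[255,[0,0,0],-7],[255,[0,0,0],-7]]}}

```text
clock: 5.25
eef_pos: [0.5745, 0.2338, 0.0994]
tool_rot: [0.166, 0.986, 0.0, 0.0]
ft_force: [-2.8, -2.2, 6.5]
grip_width: 0.0288
```

{"method": "servo_tool", "body": {"increments": [[255,[0,0,0],-7],[255,[0,0,0],-6],[255,[0,0,0],0],[255,[0,0,0],0],[0,[0,0,0],0],[0,[0,0,0],0],[0,[0,0,0],0],[0,[0,0,0],0],[0,[0,0,0],0],[0,[0,0,0],0]]}}

```text
clock: 6.25
eef_pos: [0.5746, 0.234, 0.0981]
tool_rot: [0.055, 0.998, -0.0, -0.0]
ft_force: [0.6, -1.1, 0.7]
grip_width: 0.0856
```

Run:
```python
from h import *
o=status.get_obs();print(o['ft_force'],o['ft_torque'],o['grip_width']);go(.5745,.234,.27,93)
```

```text
[ 0.59044171 -1.13251327  0.71477161] [ 0.02701228 -0.06022006  0.03576755] 0.08555501308801534
pos [0.5746 0.234  0.0981] xaz 173.64 tilt [-0. -0. -1.] j6 28.5 t 6.25
shift [ 1.000e-01 -1.000e-01 -1.719e+02] turn(tool z) 80.64302114083188
```

{"method": "servo_tool", "body": {"increments": [[0,[0,0,-15],0],[0,[0,0,-15],0],[0,[0,0,-15],0],[0,[0,0,-15],0],[0,[0,0,-15],0],[0,[0,0,-15],0],[0,[0,0,-15],0],[0,[0,0,-15],0],[0,[0,0,-15],0],[0,[0,0,0],0]]}}

```text
clock: 7.25
eef_pos: [0.5758, 0.2345, 0.2359]
tool_rot: [0.055, 0.998, 0.001, 0.002]
ft_force: [-0.3, 0.7, 0.9]
grip_width: 0.0854
```

Run:
```python
from h import *
im,d,c=snap('wrist','w2'); snap('top','top2');snap('scene','scene2')
cv2.imwrite('pics/w2b.png',cv2.resize(im[...,::-1],(768,576)))
crop('top2',80,175,200,275,6.5,'c5')
go(.575,.17,.24,160)
```

```text
pos [0.5743 0.2339 0.2325] xaz 173.64 tilt [-0.001 -0.    -1.   ] j6 28.5 t 7.4
shift [ -7.8 -63.4  -7.5] turn(tool z) 13.640808056625076
```

View pics/w2b.png

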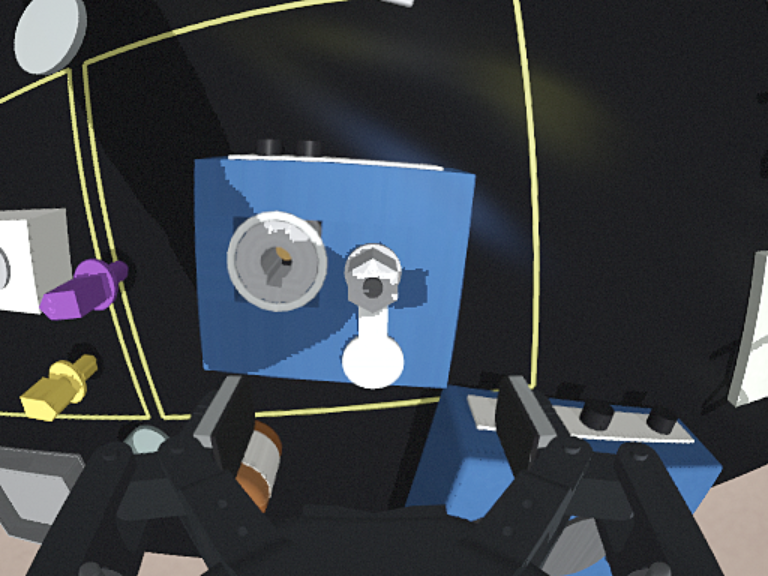

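View pics/c5.png

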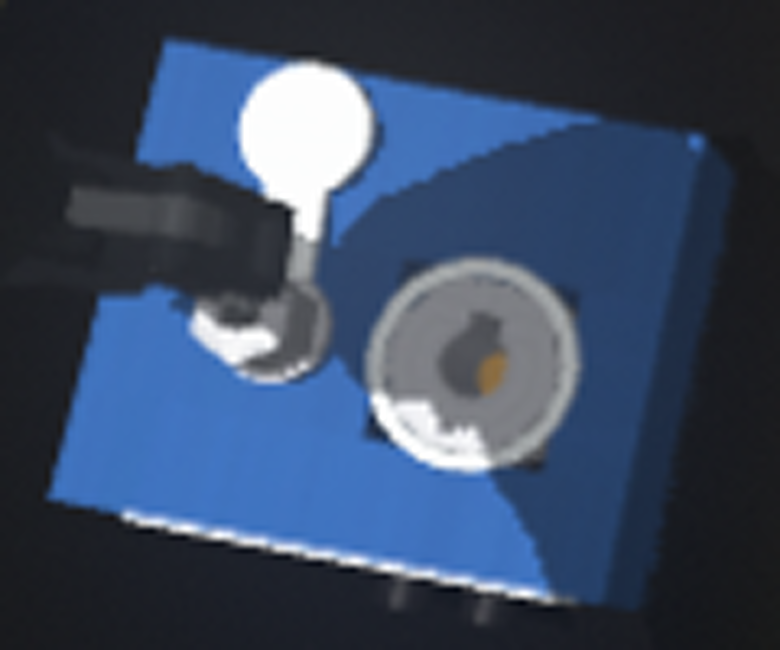

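The shutter disc is now well clear of the hub: it is at (373,362) in the wrist picture and the hub at (277,261). The top crop shows the keyway pointing up and slightly right. I'll enlarge it.

Run:
```python
from h import *
crop('w2',145,135,225,215,8,'c6')
im=cv2.imread('pics/c6.png');im=cv2.convertScaleAbs(im,alpha=1.6);cv2.imwrite('pics/c6.png',im)
crop('top2',130,210,175,250,14,'c7')
im=cv2.imread('pics/c7.png');im=cv2.convertScaleAbs(im,alpha=1.6);cv2.imwrite('pics/c7.png',im)
```

```text
(no output)
```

View pics/c6.png

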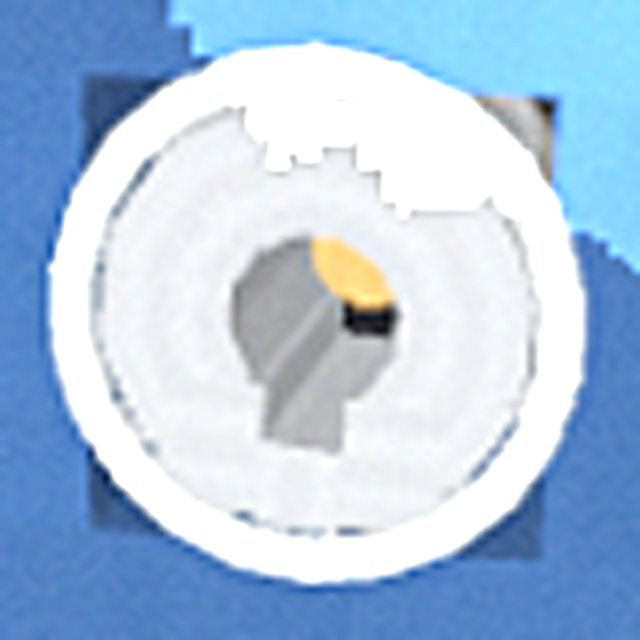

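View pics/c7.png

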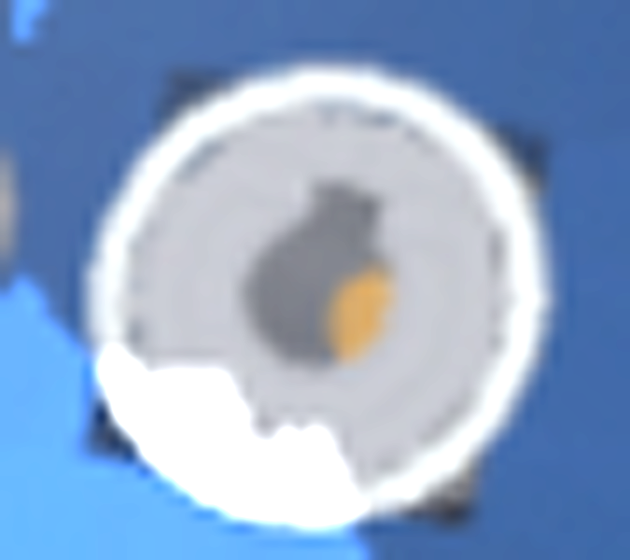

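The wrist crop puts the bore centre at about (315,319) and the keyway end at about (302,445). In the top crop they are at about (320,290) and (350,190).

Run:
```python
from h import *
w=lambda u,v:wray('w2',145+(u+.5)/8-.5,135+(v+.5)/8-.5,.085)
t=lambda u,v:onplane('top2',130+(u+.5)/14-.5,210+(v+.5)/14-.5,.085)
a,b=w(315,319),w(302,445);d=b-a;print(a,np.hypot(*d[:2]),np.degrees(np.arctan2(d[1],d[0])))
print(w(317,312),w(262,437),w(342,452))
d=w(342,452)-w(262,437);print('edge normal',np.degrees(np.arctan2(d[1],d[0]))-90, np.hypot(*d[:2]))
a,b=t(320,290),t(350,190);d=b-a;print(a,np.hypot(*d[:2]),np.degrees(np.arctan2(d[1],d[0])))
print(t(320,297))
# handle fine, from initial top and from wrist
go(.531,-.131,.24,160)
```

```text
[0.56085941 0.16772194 0.085     ] 0.01730121702235545 -15.956605966207212
[0.55997095 0.16814648 0.085     ] [0.57578604 0.15775694 0.085     ] [0.57905845 0.16816959 0.085     ]
edge normal -17.44652620739302 0.010914755222650941
[0.56353695 0.16852058 0.085     ] 0.016165375710121783 -14.386423384300919
[0.56244401 0.16847179 0.085     ]
pos [0.5743 0.2339 0.2325] xaz 173.64 tilt [-0.001 -0.    -1.   ] j6 28.5 t 7.4
shift [   2.6 -367.4   -7.3] turn(tool z) 13.640808056625076
```

{"method": "servo_tool", "body": {"increments": [[0,[0,-36.7,0],0],[0,[0,-36.7,0],0],[0,[0,-36.7,0],0],[0,[0,-36.7,0],0],[0,[0,-36.7,0],0],[0,[0,-36.7,0],0],[0,[0,-36.7,0],0],[0,[0,-36.7,0],0],[0,[0,-36.7,0],0],[0,[2.6,-36.7,0],0]]}}

```text
clock: 8.4
eef_pos: [0.5305, -0.1318, 0.232]
tool_rot: [0.055, 0.998, 0.0, -0.001]
ft_force: [0.8, -0.5, 0.2]
grip_width: 0.0856
```

{"method": "servo_tool", "body": {"increments": [[0,[0,0,0],7],[0,[0,0,0],6.6],[0,[0,0,0],0],[0,[0,0,0],0],[0,[0,0,0],0],[0,[0,0,0],0],[0,[0,0,0],0],[0,[0,0,0],0],[0,[0,0,0],0],[0,[0,0,0],0]]}}

```text
clock: 9.4
eef_pos: [0.5314, -0.1304, 0.2334]
tool_rot: [0.173, 0.985, -0.0, 0.0]
ft_force: [0.2, -0.3, -0.2]
grip_width: 0.0858
```

Run:
```python
from h import *
im,d,c=snap('wrist','w3')
cv2.imwrite('pics/w3b.png',cv2.resize(im[...,::-1],(768,576)))
crop('w3',205,150,305,250,7,'c8')
im=cv2.imread('pics/c8.png');im=cv2.convertScaleAbs(im,alpha=1.8,beta=20);cv2.imwrite('pics/c8.png',im)
go(.531,-.131,.24,160)
```

```text
pos [ 0.5314 -0.1304  0.2333] xaz 160.05 tilt [ 0. -0. -1.] j6 6.2 t 9.45
shift [ 0.2 -0.7 -6.7] turn(tool z) 0.05181761561902931
```

View pics/w3b.png

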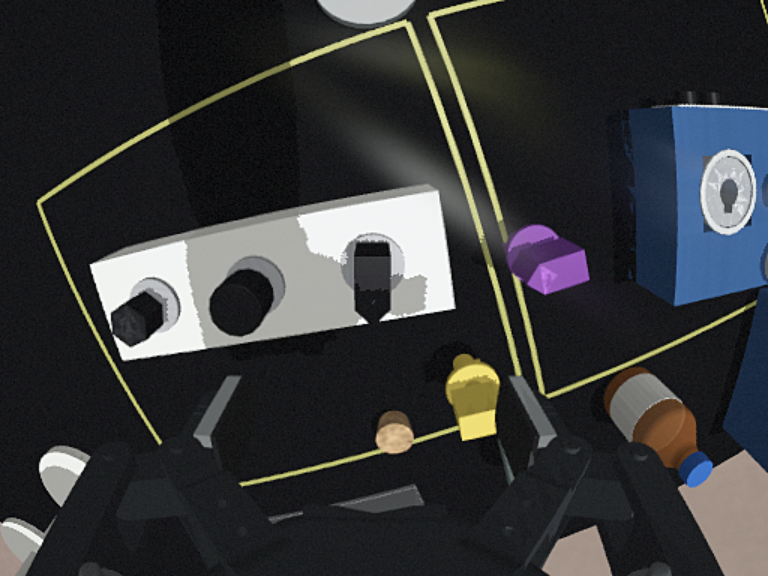

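View pics/c8.png

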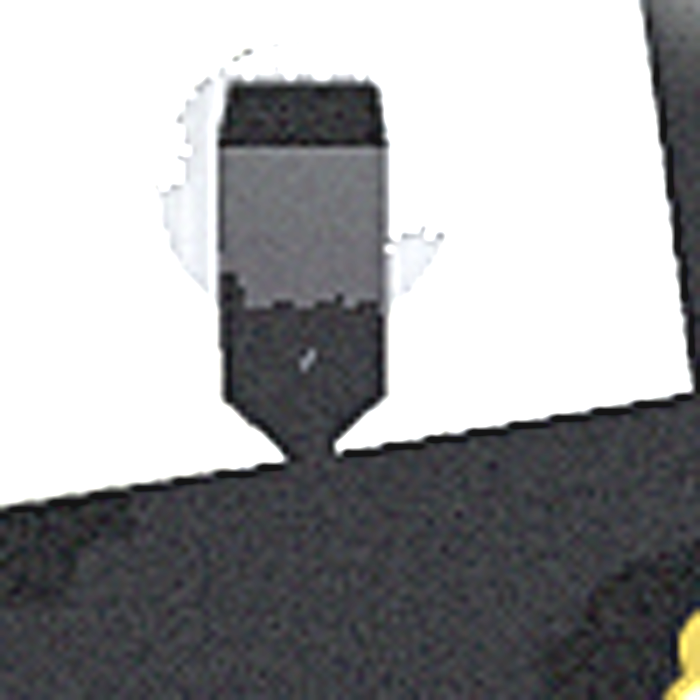

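The handle sides are parallel to the jaws, and its top runs from the back edge at (303,147) to the shoulder at (305,398) in the crop, nose down. Next I'll compute its position.

Run:
```python
from h import *
w=lambda u,v,z=.12:wray('w3',205+(u+.5)/7-.5,150+(v+.5)/7-.5,z)
a,b=w(303,147),w(305,398);d=b-a;print(a,b,np.hypot(*d[:2]),np.degrees(np.arctan2(d[1],d[0])))
e=a+d*20/np.hypot(*d[:2])/1000*1;print('axis',e)
l,r=w(219,250),w(388,250);print(np.hypot(*(r-l)[:2]))
for p,q in(((219,150),(224,395)),((388,150),(387,395))):
    x=w(*q)-w(*p);print(np.degrees(np.arctan2(x[1],x[0])))
go(e[0],e[1],.081,160)
```

```text
[ 0.51218552 -0.12549332  0.12      ] [ 0.54419557 -0.13689424  0.12      ] 0.033979767414416544 -19.604212150225948
axis [ 0.53102617 -0.13220374  0.12      ]
0.02174522068217526
-19.615842204803624
-19.561809940673502
pos [ 0.5314 -0.1304  0.2333] xaz 160.05 tilt [ 0. -0. -1.] j6 6.2 t 9.45
shift [ -0.3  -1.8 152.3] turn(tool z) 0.05181761561902931
```

{"method": "servo_tool", "body": {"increments": [[0,[-0.3,-1.6,16],-0.3],[0,[0,0,16],0],[0,[0,0,16],0],[0,[0,0,16],0],[0,[0,0,16],0],[0,[0,0,16],0],[0,[0,0,16],0],[0,[0,0,16],0],[0,[0,0,13],0],[0,[0,0,8],0]]}}

```text
clock: 10.45
eef_pos: [0.5305, -0.1319, 0.0831]
tool_rot: [0.171, 0.985, 0.0, -0.001]
ft_force: [-0.3, 0.5, 0.4]
grip_width: 0.0851
```

{"method": "servo_tool", "body": {"increments": [[255,[0,0,0],0],[255,[0,0,0],0],[255,[0,0,0],0],[255,[0,0,0],0],[255,[0,0,0],0],[255,[0,0,0],0],[255,[0,0,0],0],[255,[0,0,0],0],[255,[0,0,0],0],[255,[0,0,0],0]]}}

```text
clock: 11.45
eef_pos: [0.5318, -0.1322, 0.0852]
tool_rot: [0.171, 0.985, -0.0, 0.001]
ft_force: [-0.2, 0.9, 5.5]
grip_width: 0.0216
```

Run:
```python
from h import *
o=status.get_obs();print(o['ft_force'],o['ft_torque'],o['grip_width']);go(.531,-.132,.20,164)
```

```text
[-0.21306232  0.94281092  5.51890562] [ 0.01557989  0.04473572 -0.05446344] 0.021578378445776408
pos [ 0.5318 -0.1322  0.0852] xaz 160.34 tilt [ 0.002 -0.    -1.   ] j6 5.7 t 11.45
shift [ 6.000e-01 -1.000e-01 -1.148e+02] turn(tool z) -3.656139743461182
```

{"method": "servo_tool", "body": {"increments": [[255,[0,0,-8],0],[255,[0,0,-15],0],[255,[0,0,-15],0],[255,[0,0,-15],0],[255,[0,0,-15],0],[255,[0,0,-15],0],[255,[0,0,-15],0],[255,[0,0,-15],0],[255,[0,0,-15],0],[255,[0,0,-15],0]]}}

```text
clock: 12.45
eef_pos: [0.5303, -0.1319, 0.2273]
tool_rot: [0.171, 0.985, 0.0, -0.001]
ft_force: [-0.3, -0.8, -1.7]
grip_width: 0.0211
```

Run:
```python
from h import *
o=status.get_obs();print(o['ft_force'],o['ft_torque'],o['grip_width']);go(.562,.1685,.24,164)
```

```text
[-0.3029741  -0.83651209 -1.71570999] [ 0.0105071  -0.02620586  0.01790604] 0.021142781493068738
pos [ 0.5303 -0.1319  0.2273] xaz 160.34 tilt [-0.002  0.    -1.   ] j6 5.7 t 12.45
shift [ 71.2 293.6 -12.7] turn(tool z) -3.6643605664978054
```

{"method": "servo_tool", "body": {"increments": [[255,[4,15,0],0],[255,[8,33,0],0],[255,[8,33,0],0],[255,[8,33,0],0],[255,[8,33,0],0],[255,[8,33,0],0],[255,[8,33,0],0],[255,[8,33,0],0],[255,[8,33,0],0],[255,[3.2,14.6,0],0]]}}

```text
clock: 13.45
eef_pos: [0.5616, 0.172, 0.2257]
tool_rot: [0.169, 0.986, -0.0, -0.001]
ft_force: [-0.4, -0.7, -2.7]
grip_width: 0.0214
```

{"method": "servo_tool", "body": {"increments": [[255,[0,0,0],-3.7],[255,[0,0,0],0],[255,[0,0,0],0],[255,[0,0,0],0],[255,[0,0,0],0],[255,[0,0,0],0],[255,[0,0,0],0],[255,[0,0,0],0],[255,[0,0,0],0],[255,[0,0,0],0]]}}

```text
clock: 14.45
eef_pos: [0.5628, 0.1684, 0.2273]
tool_rot: [0.139, 0.99, 0.0, -0.0]
ft_force: [0.1, -0.4, -1.5]
grip_width: 0.0213
```

Run:
```python
from h import *
o=status.get_obs();print(o['ft_force'],o['ft_torque'],o['grip_width']);go(.562,.1685,.24,164)
im,d,c=snap('wrist','w4');snap('scene','scene4');snap('top','top4')
cv2.imwrite('pics/w4b.png',cv2.resize(im[...,::-1],(768,576)))
crop('scene4',310,110,450,260,4,'c9')
```

```text
[ 0.10414189 -0.43802666 -1.51141187] [-0.00782529  0.01821367  0.02100644] 0.021340389922894134
pos [0.5628 0.1684 0.2273] xaz 164.04 tilt [-0.  0. -1.] j6 32.6 t 14.45
shift [  0.8  -0.1 -12.7] turn(tool z) 0.038232008410489016
```

View pics/w4b.png

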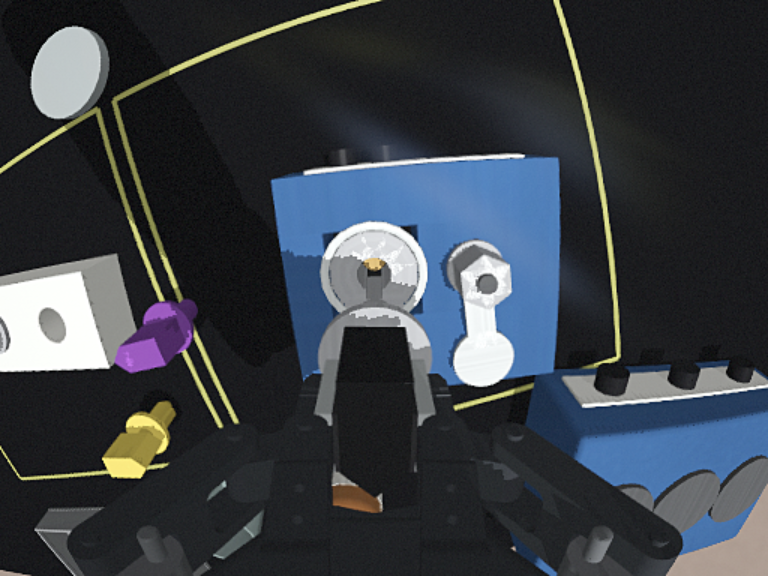

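View pics/c9.png

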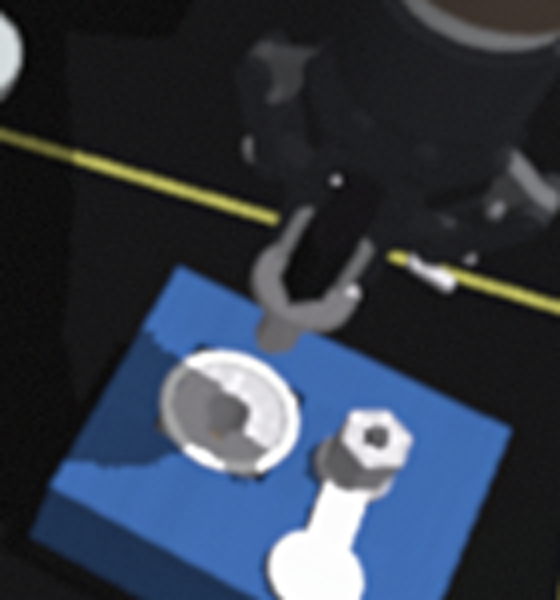

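The spindle is held straight. In the wrist picture the keyway below the bore at (375,270) lies on the handle's midline. I'll enlarge the bore once more before inserting.

Run:
```python
from h import *
crop('w4',205,140,295,210,8,'c10')
im=cv2.imread('pics/c10.png');im=cv2.convertScaleAbs(im,alpha=1.3);cv2.imwrite('pics/c10.png',im)
```

```text
(no output)
```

View pics/c10.png

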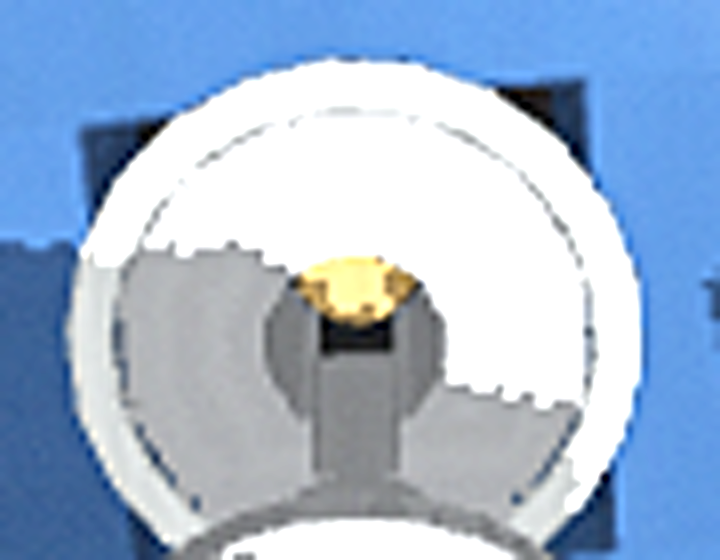

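Run:
```python
from h import *
w=lambda u,v:wray('w4',205+(u+.5)/8-.5,140+(v+.5)/8-.5,.085)
l,r,t=w(264,340),w(447,340),w(355,256); print((l+r)/2,np.hypot(*(l-r)[:2]))
o=status.get_obs();M=R.from_quat(o['tool_rot']).as_matrix()
print('center from top edge',t-M[:,0]*.01125)
L,Rr,T=w(70,330),w(642,330),w(355,60);z=T.copy();z[2]=.085;print('ring c',T-M[:,0]*.036)
k=w(312,460)-w(312,420);print(np.degrees(np.arctan2(k[1],k[0])));k=w(402,460)-w(402,420);print(np.degrees(np.arctan2(k[1],k[0])))
```

```text
[0.56178495 0.16772714 0.085     ] 0.022852301619922202
center from top edge [0.56220121 0.16755109 0.08499975]
ring c [0.56241009 0.16750504 0.08499919]
-16.32488890571045
-15.63619121190824
```

{"method": "servo_tool", "body": {"increments": [[255,[0.3,-0.4,5],0],[255,[0,0,10],0],[255,[0,0,10],0],[255,[0,0,10],0],[255,[0,0,10],0],[255,[0,0,10],0],[255,[0,0,8],0],[255,[0,0,6],0],[255,[0,0,4],0],[255,[0,0,3],0]]}}

```text
clock: 15.6
eef_pos: [0.5625, 0.1681, 0.1511]
tool_rot: [0.139, 0.99, 0.0, 0.0]
ft_force: [0.1, 0.0, -1.1]
grip_width: 0.0215
```

{"method": "servo_tool", "body": {"increments": [[255,[0,0,1],0],[255,[0,0,1],0],[255,[0,0,1],0],[255,[0,0,1],0],[255,[0,0,1],0],[255,[0,0,0],0],[255,[0,0,0],0],[255,[0,0,0],0],[255,[0,0,0],0],[255,[0,0,0],0]]}}

```text
clock: 16.6
eef_pos: [0.5624, 0.1681, 0.1464]
tool_rot: [0.139, 0.99, 0.0, 0.0]
ft_force: [-1.1, -0.0, -1.8]
grip_width: 0.0213
```

Run:
```python
from h import *
o=status.get_obs();print(o['ft_force'],o['ft_torque'],o['grip_width']);go(.5623,.168,.142,164)
im,d,c=snap('wrist','w5');snap('scene','scene5')
crop('w5',180,130,320,260,5,'c11')
crop('scene5',310,110,450,260,4,'c12')
```

```text
[-1.14526947 -0.0281409  -1.79760051] [-0.02316593  0.00824052 -0.04629505] 0.02128179064229156
pos [0.5624 0.1681 0.1464] xaz 164.04 tilt [ 0.  0. -1.] j6 32.6 t 16.6
shift [ 0.1 -0.1  4.4] turn(tool z) 0.04312164501007487
```

View pics/c11.png

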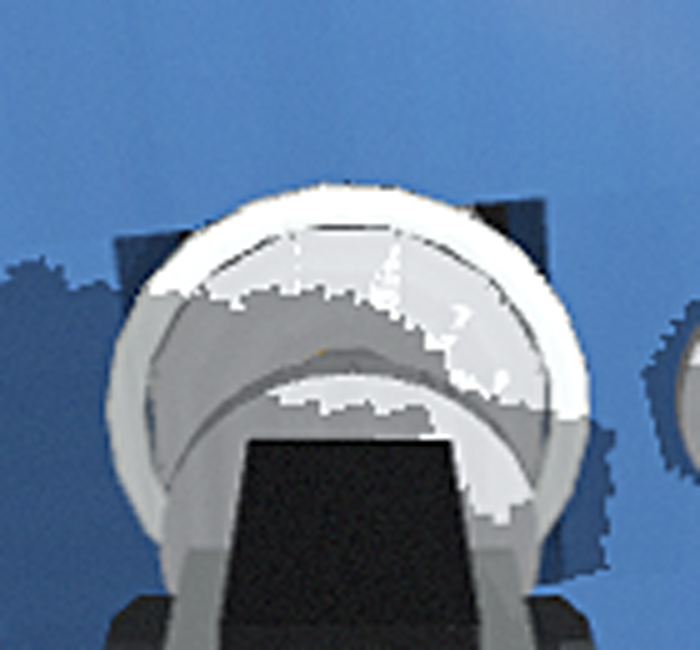

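View pics/c12.png

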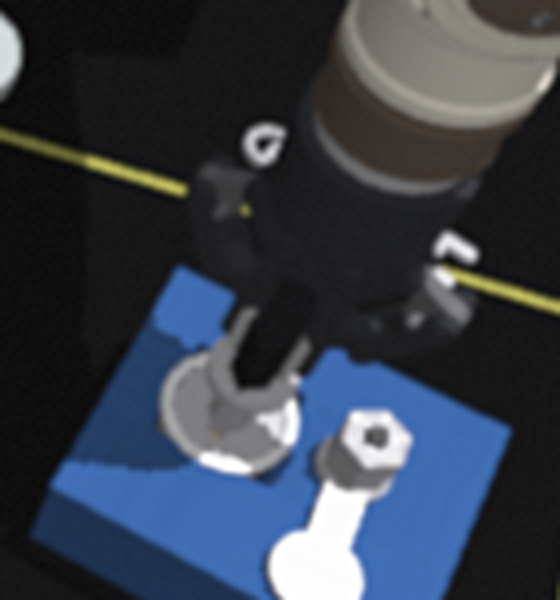

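The tip is in the bore with little side force. I'll go on slowly past the depth where the key enters.

{"method": "servo_tool", "body": {"increments": [[255,[0,0,1],0],[255,[0,0,1],0],[255,[0,0,1],0],[255,[0,0,1],0],[255,[0,0,1],0],[255,[0,0,1],0],[255,[0,0,1],0],[255,[0,0,0],0],[255,[0,0,0],0],[255,[0,0,0],0]]}}

```text
clock: 17.7
eef_pos: [0.5625, 0.1681, 0.1394]
tool_rot: [0.139, 0.99, 0.0, 0.0]
ft_force: [0.8, 0.0, -3.0]
grip_width: 0.0216
```

Run:
```python
from h import *
o=status.get_obs();print(o['ft_force'],o['ft_torque'],o['grip_width']);go(.5623,.168,.118,164)
```

```text
[ 0.76086581  0.02446174 -3.03788832] [ 0.02971287 -0.02330214  0.02233644] 0.021598935579956163
pos [0.5625 0.1681 0.1394] xaz 164.04 tilt [ 0.  0. -1.] j6 32.6 t 17.7
shift [ 0.2 -0.2 21.4] turn(tool z) 0.040638567875106446
```

{"method": "servo_tool", "body": {"increments": [[255,[0,0,2],0],[255,[0,0,2],0],[255,[0,0,2],0],[255,[0,0,2],0],[255,[0,0,2],0],[255,[0,0,2],0],[255,[0,0,2],0],[255,[0,0,2],0],[255,[0,0,2],0],[255,[0,0,1],0]]}}

```text
clock: 18.7
eef_pos: [0.5623, 0.1681, 0.12]
tool_rot: [0.139, 0.99, -0.0, -0.0]
ft_force: [0.5, 0.3, -2.4]
grip_width: 0.0211
```

{"method": "servo_tool", "body": {"increments": [[255,[0,0,1],0],[255,[0,0,1],0],[255,[0,0,1],0],[255,[0,0,1],0],[255,[0,0,1],0],[255,[0,0,1],0],[255,[0,0,1],0],[255,[0,0,1],0],[255,[0,0,1],0],[255,[0,0,0],0]]}}

```text
clock: 19.7
eef_pos: [0.5627, 0.1681, 0.1118]
tool_rot: [0.139, 0.99, 0.0, 0.0]
ft_force: [-2.6, -1.5, 5.1]
grip_width: 0.0212
```

Run:
```python
from h import *
o=status.get_obs();print(o['ft_force'],o['ft_torque'],o['grip_width']);go(.5623,.168,.108,164)
```

```text
[-2.63154712 -1.54469458  5.0595533 ] [-0.20370828  0.58171919  0.02920879] 0.02122444085945977
pos [0.5627 0.1681 0.1118] xaz 164.04 tilt [ 0.001  0.    -1.   ] j6 32.6 t 19.7
shift [ 0.3 -0.2  3.8] turn(tool z) 0.0395000270777075
```

{"method": "servo_tool", "body": {"increments": [[255,[0,0,1],0],[255,[0,0,1],0],[255,[0,0,1],0],[255,[0,0,1],0],[255,[0,0,1],0],[255,[0,0,1],0],[255,[0,0,0],0],[255,[0,0,0],0],[255,[0,0,0],0],[255,[0,0,0],0]]}}

```text
clock: 20.7
eef_pos: [0.5627, 0.1682, 0.1082]
tool_rot: [0.139, 0.99, 0.0, 0.001]
ft_force: [-6.1, -1.6, 17.3]
grip_width: 0.0211
```

Run:
```python
from h import *
o=status.get_obs();print(o['ft_force'],o['ft_torque'],o['grip_width']);go(.5623,.168,.108,164)
```

```text
[-6.05856463 -1.56587198 17.32800223] [-0.53808681  1.55866039 -0.06320733] 0.021098924895694825
pos [0.5627 0.1682 0.1082] xaz 164.04 tilt [ 0.002  0.001 -1.   ] j6 32.6 t 20.7
shift [ 0.3 -0.3  0.2] turn(tool z) 0.04317352688164533
```

{"method": "servo_tool", "body": {"increments": [[255,[0.5,0,1],0],[255,[0.5,0,1],0],[255,[0,0,0.5],0],[255,[0,0,0],0],[255,[0,0,0],0],[255,[0,0,0],0],[255,[0,0,0],0],[255,[0,0,0],0],[255,[0,0,0],0],[255,[0,0,0],0]]}}

```text
clock: 21.7
eef_pos: [0.5627, 0.1682, 0.1081]
tool_rot: [0.139, 0.99, 0.001, 0.003]
ft_force: [-8.4, -2.9, 26.9]
grip_width: 0.0216
```

Run:
```python
from h import *
o=status.get_obs();print(o['ft_force'],o['ft_torque'],o['grip_width']);go(.5623,.168,.108,164)
snap('wrist','w6');snap('scene','scene6');snap('top','top6')
crop('w6',170,120,330,270,4.5,'c13')
crop('scene6',310,110,450,260,4,'c14')
C=cloud('scene6')
im=cv2.imread('pics/scene6.png')
```

```text
[-8.3898526  -2.90480674 26.9105677 ] [-0.99119038  2.14537821  0.02675249] 0.021580422465654656
pos [0.5627 0.1682 0.1081] xaz 164.02 tilt [ 0.006  0.    -1.   ] j6 32.7 t 21.7
shift [ 0.3 -0.3  0.1] turn(tool z) 0.02189866019861597
```

View pics/c13.png

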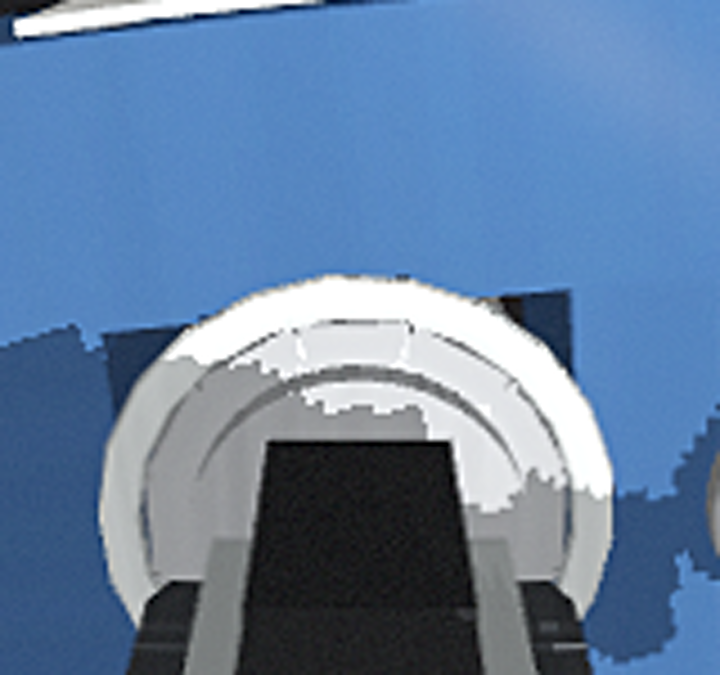

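View pics/c14.png

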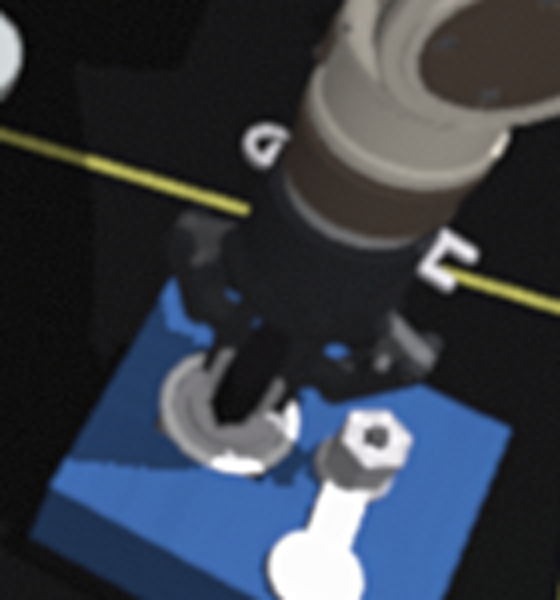

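View pics/top6.png

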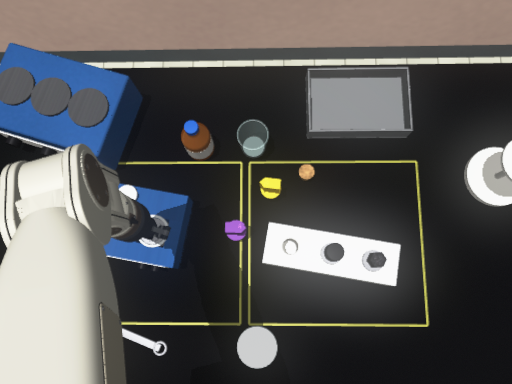

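In the wrist crop the flange lies on the hub. The TCP stayed at z 0.108 m while the push rose from 17 to 27 N, so it has reached the hard stop. The shutter is clear, and the other two spindles, the beaker and the bottle are untouched.

Run:
```python
from h import *
o=status.get_obs();print(o['ft_force'],o['eef_pos'],o['grip_width'],o['clock'])
print(order.job_done())
```

```text
[-8.53096    -4.12047618 26.80959976] [0.56269718 0.16817584 0.10811437] 0.021498613815534428 21.85
the job is handed in; nothing more can be done
None
```

I turned the nut about 81° counterclockwise, which swung the shutter well clear of the hub. Then I took the spindle with the pointed bar handle from the rack and set it in the hub with its key in the keyway. I pressed it fully home and handed the job in at 21.85 s, still gripping and pushing.

- **Key:** I lined the handle up with the keyway from the wrist pictures before inserting. The key slid in with no upward resistance, so no searching turn was needed.
- **Seating:** the tool stopped at z = 0.108 m, the height I had worked out for the flange on the hub. The push then rose from 17 to 27 N with no further travel, and the wrist picture shows the flange lying on the hub. I could not read the seat travel directly.
- **Grip and forces:** the opening is steady at 21.5 mm on the 22 mm handle. There is a sideways reaction of about 9 N from a slight misalignment, and moving the tool about 1 mm did not relieve it.
- **Other items:** the last top picture shows the other two spindles, the beaker and the bottle where they were.

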